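Open the flip-tab vent cap on the instrument's vent post

TASK

Take the vent cap off the steel vent post: flip its tab upright, then unscrew the cap anticlockwise until you feel it reach its stop, without forcing it or tugging at it while it is still locked, and lift it out. Stand the cap upright on its stem in the flat parts tray, put down gently rather than dropped, let go of it, and leave the other things where they are.

Things in the scene. Friction and masses are not known exactly. Their poses are not given: they have to be found in the camera images.
- post: Fixed brushed-steel vent post: a cone 150 mm across at the foot and 84 mm at 62 mm height, carrying a round neck 70 mm in diameter that ends 110 mm above the table. Origin at the centre of its underside, z up; its axis is also the seated cap's axis. More than 25 N between cap (or tab) and post damages it; at the turning stop that is some 0.6 N m.
- post_mouth (a point): Centre of the neck's top rim, 110 mm above the table. Inside, hidden by the cap, a ring holds the cap's two lugs down; its two slots let them out. The slots' direction differs each time and cannot be seen. The cap turns easily anticlockwise (from above) and meets a hard stop after 0.4 to 1.5 rad. Clockwise does not release it.
- cap: Loose black round cap, 0.15 to 0.29 kg with its tab, seated on the neck and locked. Flange 68 mm in diameter, 8 mm thick; origin on the axis in the plane of the flange's underside (110 mm above the table when seated), z up the axis, local -x the way the closed tab points. Locked, it has 1.5 mm of play up and 1.2 mm sideways.
- cap_foot (a point): Flat lower end of the cap's 43 mm thick stem, 13.5 mm below the cap's origin; the cap stands on it. Its two lugs reach 29 mm from the axis. At the turning stop, and to about 0.2 rad short of it, they lie in the slots and the cap lifts straight out with little force (best 0.1 rad back from the stop); they are clear 14 mm up. Pulling at any other angle jams.
- tab (a joint): Angle of the flip-up tab: 0 closed (flat over the cap), pi/2 upright against its own stop. It is stiff (0.05 N m) and stays where left. The tab is an aluminium paddle 60 mm long, 32 mm wide, 8 mm thick. Upright, it stands on the cap's axis, its top 73 mm above the cap's origin, and is the handle for turning and lifting.
- tab_hinge (a point): Middle of the tab's hinge line, on the cap's axis 13 mm above its origin; the line runs along the cap's y. Closed, the tab points along the cap's -x and its last 25 mm overhang the flange and neck, so its two side edges can be pinched from above there, across the 32 mm, and the tab swung up about the hinge while it pivots in the grip.
- tab_grip (a point): Point in the middle of the tab's width and thickness, 49 mm from the hinge line and 11 mm from the free end. Its frame turns with the tab; closed it is aligned with the cap's.
- tray: Fixed flat steel parts tray, 150 x 150 mm outside, walls 4 mm thick and 22 mm high, floor 4 mm thick. Origin at the centre of its underside on the table.
- tray_in (a point): Centre of the tray's inner floor (top face); axes as the tray's.
- gonio_head: Bystander: small steel and brass goniometer head, 38 mm in diameter, 44 mm tall, standing between post and tray, farther from the robot. Origin under its centre. Leave alone.
- driver: Bystander: screwdriver, 160 mm long, lying beyond post and tray. Leave alone.
- vial_stand: Bystander: aluminium pin stand, 44 mm in diameter, 32 mm tall, standing between post and tray, nearer the robot. Origin under its centre. Leave alone.
Not all that is in view belongs to the job. What is shaped like the cap but green or orange is not meant. Of the things that look like the tray, the largest one is meant.

How it is judged (in metres and radians):
On the way, in this order (a step that is already met when the one before it is completed fails the run):
1. the tab is lifted upright (within 15 degrees) while the cap is still seated on the post (value of joint tab above 1.31 rad and z of cap in the frame of post below 0.113 m and horizontal distance between cap and post below 0.006 m), for 0.2 s.
2. the cap is unscrewed and lifted clear of the post (25 mm or more above its seat) (z of cap in the frame of post above 0.135 m), for 0.2 s.
At the end, for the whole second after the job is handed in: The cap stands upright (within 0.15 rad) on its stem on the tray's floor, its axis within 60 mm of the tray's centre along each side, at rest and released (x of cap in the frame of tray_in between -0.06 and 0.06 m and y of cap in the frame of tray_in between -0.06 and 0.06 m and z of cap in the frame of tray_in between 0.01 and 0.017 m and angle between cap's own z axis and vertical below 0.15 rad and linear speed of cap below 0.02 m/s and contact force between the fingers and cap below 0.05 N); the robot touches nothing.
It fails at once if the cap or its tab is forced against the post with more than 25 N (contact force between cap and post above 25 N).
It fails at once if the cap is dropped (falls freely by more than about 10 mm) (contact force between the fingers and cap below 0.05 N and linear speed of cap above 0.45 m/s).
It fails at once if a bystander is moved by more than 20 mm (distance of any of gonio_head, driver, vial_stand from where it was at the start of the episode above 0.02 m).
It also fails if it takes over 72 s, if anything falls off the work surface, if the arm or the gripper's body presses on something with over 40 N, if the wrist force passes 120 N, or if a joint passes its speed limit or range.

ROBOT

A 6-joint arm with a two-finger parallel gripper is mounted at the origin on the work surface. World frame = base frame: x ahead of the robot, y to its left, z up, the work surface at z = 0. Lengths are in m, angles in degrees, forces in N, time in s.
With the tool pointing down it reaches from about 0.4 to 0.825 m from the base axis. Payload 7 kg.
Tool frame: the origin (TCP) lies on the centre line of the jaws, within the pads' length; the fingertips stand 14 mm ahead of it and the grasp point (between the pads) lies 5 mm behind it; z points along the fingers, y is the line along which they close (so a half turn about z gives the same grasp; the last joint's range is limited). The gripper opens to 88 mm and grips with 3 to 60 N. Pads are 19 mm wide; open, the fingers measure 130 mm over their backs; the gripper's body (78 mm by 193 mm) begins 47 mm behind the grasp point.
Start: joints at [-60.155, 20.546, 0.682, 0, -70.136, -16.507], TCP at [0.156, -0.657, 0.241] pointing down, gripper open.
Joint ranges: [-176.03, 176.03], [-82.01, 121.73], [-58.28, 71.71], [-173.87, 95.51], [-174.79, -0.11], [-173.66, 173.66]. Speed limits (degrees/s): [136.94, 136.94, 172.46, 180, 180, 180].

INTERFACE

Orientations are given as [roll, pitch, yaw] about the fixed x, y, z axes, in that order (R = Rz(yaw) Ry(pitch) Rx(roll)).
In Python, from plant import r gives the robot as it stands.
- The arm moves only by the tool send_rows, never from a script. Its argument "steps" is a list of rows, each an object with "dp": the shift along the tool's x, y, z in mm, a list of three; "roll": the turn about the tool's z in rad; "jaw": the opening in per cent of the stroke, from 0 (shut) to 100 (fully open). In form: [{"dp": [tx, ty, tz], "roll": roll, "jaw": jaw}, ...]. A call has 1 to 5 rows; each row is the pose to reach, as a shift and turn from the pose commanded when the call began, along the tool's axes at that moment; what a row does not reach only later rows make up. A row lasts 1/8 s, in which the tool goes at most 62.5 mm and 10.7 degrees, less where a joint would pass 70% of its speed; a pose out of reach is approached as far as the arm can. A call with a gripper value outside its range is refused whole. The fingers move at their own pace and stop on an object; "newtons" is the grip in N (left out, the last holds). Time passes only in rows, so rows that repeat a pose let the fingers close. It gives the time, the measured TCP pose, the force, the opening and the grip force at its end, in the units of the state.
- r.get_state(): the state, without advancing time (a new reading comes with each control period).
- r.capture(name): name is "scene" or "top"; returns a dict with "image" (400x640x3 uint8, blue, green, red), "K" (3x3 intrinsics, pixels), "rvec" (rotation vector, rad) and "tvec" (3), from world to camera coordinates, as OpenCV has them. Camera axes: x right, y down, z forward; pixel columns grow to the right and rows downward; lengths in m; the calibration is good to about 2 mm. A picture is of the moment at which its call begins. There is no depth.
- r.close_job(): hands the job in; it is judged then, once.
The state is a dict: "time_s": time; "joints": joint angles; "qd": joint speeds; "joint_torque": joint torques, N m; "tcp_pos": TCP position; "eef_rot": TCP orientation; "contact_force": force on the tool from outside, world axes, zero at the start; "moment": the same for the moment, N m; "gripper_width": finger opening in m; "gripper_force": force on a finger pad.
Only numpy, scipy, OpenCV 4.12 (cv2) and the standard library are available. Lean on these libraries where they do the work, as an engineer would, in place of code of your own. Each camera call takes 0.05 s, during which the arm holds its last target. There are 200 camera calls.

## Working session

There is one attempt and no reset: what is moved stays moved. The work goes in short steps, Python scripts to look and compute and a tool call to move; the robot and the scene stay as the last step left them, time stands still between calls to the robot, and variables do not carry over. Pictures are saved under pics/ and viewed, at most 10 in all, crops included, and the job is handed in when it is done.

Besides the shell and the picture viewer there is one more tool, called after "Call:" by a JSON object that holds its "fn" and its "kwargs", one argument or row to a line. send_rows: Moves the arm, as the interface text tells. Its arguments: {"type":"object","properties":{"steps":{"type":"array","items":{"type":"object","properties":{"dp":{"type":"array","items":{"type":"number"}},"roll":{"type":"number"},"jaw":{"type":"number"}}}},"newtons":{"type":"number"}},"required":["steps"]}

```bash
mkdir -p pics; ls; python3 - <<'E'
from plant import r
import cv2,numpy as np
for n in("scene","top"):
    c=r.capture(n);cv2.imwrite(f"pics/{n}0.png",c["image"]);np.savez(f"{n}0.npz",**c)
    print(n,c["K"].tolist(),c["rvec"],c["tvec"])
print(r.get_state())
E
```

```text
pics
scene [[474.4844522367654, 0.0, 321.79122119297534], [0.0, 474.4844522367654, 207.15594181608327], [0.0, 0.0, 1.0]] [ 2.20947684  0.95027114 -0.36111006] [-0.35500351 -0.21691665  1.45054691]
top [[442.9282097649576, 0.0, 324.1188243151075], [0.0, 442.9282097649576, 202.84538279044918], [0.0, 0.0, 1.0]] [ 2.22930531 -2.16324645  0.0811535 ] [-0.0421486   0.51085717  1.17413059]
{'time_s': 0.1, 'joints': array([-6.01556187e+01,  2.05877221e+01,  6.39855124e-01, -1.64320753e-02,
       -7.01364138e+01, -1.65055147e+01]), 'qd': array([ 0.00680213, -0.00404874,  0.15875068,  0.05221743,  0.07807762,
        0.01763399]), 'joint_torque': array([-2.80282002e-03, -5.84159875e+01,  2.93751490e+01,  7.01557651e+00,
        1.01804579e-02, -5.38563847e-05]), 'tcp_pos': array([ 0.15558842, -0.6564026 ,  0.23972238]), 'eef_rot': array([ 1.79914803e+02, -9.13533269e-03, -1.66666721e+02]), 'contact_force': array([ 0.35150278,  0.90455034, -0.68032332]), 'moment': array([ 0.0071787 , -0.00899722,  0.04442399]), 'gripper_force': 0.0, 'gripper_width': 0.08748905855120005}
```

View pics/scene0.png

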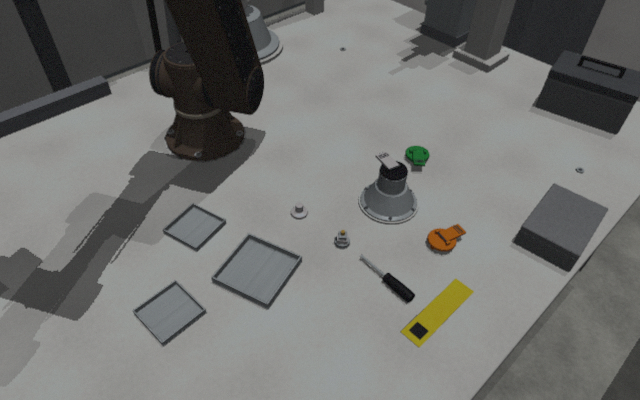

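View pics/top0.png

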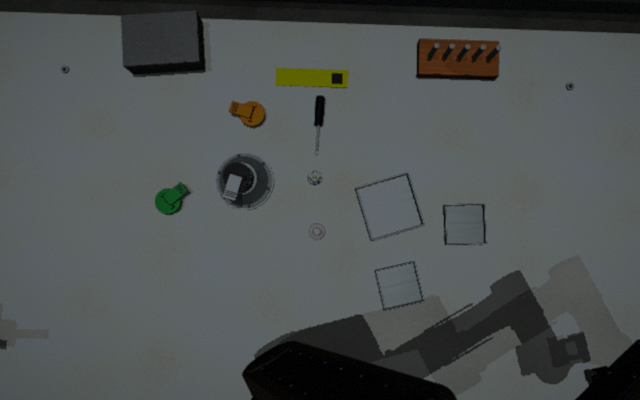

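The scene view shows the post with the black cap at (393,175), with a green lookalike at (417,156) and an orange one at (441,240). There are three trays, at (257,270), (195,227) and (170,312). In the top view the post is at (246,182), and the trays are at (389,207), (464,224) and (399,286). The black cap on the post fits the description, and so does the tray at (389,207), which is the largest. I'll confirm both in an enlarged crop.

```bash
cat > h.py <<'E'
import cv2,numpy as np
def cam(n):
    c=np.load(n+".npz"); R=cv2.Rodrigues(c["rvec"])[0]; return c["image"],c["K"],R,c["tvec"].ravel()
def ray(n,px,z):
    _,K,R,t=cam(n); d=R.T@np.linalg.inv(K)@np.array([px[0],px[1],1.]); o=-R.T@t
    return o+d*(z-o[2])/d[2]
def proj(n,P):
    c=np.load(n+".npz"); return cv2.projectPoints(np.float64(P).reshape(-1,1,3),c["rvec"],c["tvec"],c["K"],None)[0].reshape(-1,2)
E
python3 - <<'E'
from h import *
a=cam("top0")[0][140:220,205:285];b=cam("scene0")[0][140:230,345:435];c=cam("top0")[0][165:295,345:495]
f=lambda x,h:cv2.resize(x,(int(x.shape[1]*h/x.shape[0]),h),interpolation=cv2.INTER_CUBIC)
im=np.zeros((600,800,3),np.uint8)
A=f(a,400);B=f(b,400);C=f(c,200)
im[:400,:400]=A;im[:400,400:800]=B;im[400:,:C.shape[1]]=C
cv2.imwrite("pics/crop.png",im)
E
```

```text
(no output)
```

View pics/crop.png

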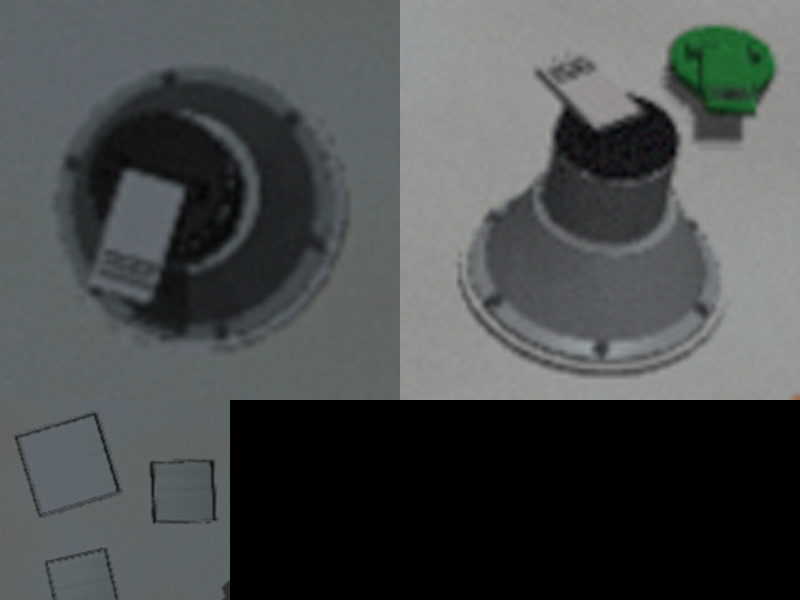

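The crop shows the black cap, its closed silver tab pointing toward the bottom left of the top view, hinge end at about (236,175) and free end at about (229,199). It also confirms that the tray at top (389,207) is the largest of the three.

```bash
python3 - <<'E'
from h import *
np.set_printoptions(precision=4,suppress=True)
im=cam("top0")[0]; g=im.max(2)
# tab by mask in the crop
def tab(n,x0,x1,y0,y1,seed):
    g=cam(n)[0][y0:y1,x0:x1].astype(float).mean(2); G=cv2.resize(g,None,fx=8,fy=8,interpolation=cv2.INTER_CUBIC)
    s=(int((seed[0]-x0+.5)*8),int((seed[1]-y0+.5)*8)); th=(G[s[1],s[0]]+40)/2
    return G[s[1],s[0]],g.min()
print(tab("top0",205,285,140,220,(234,182)))
q=np.array([[125,168],[186,184],[150,302],[90,288]])/5+[205-.4,140-.4]
P=np.array([ray("top0",p,.127) for p in q]);print("top tab",P)
q2=np.array([[137,70],[185,55],[240,115],[203,130]])/4.444+[345-.4,140-.4]
P2=np.array([ray("scene0",p,.127) for p in q2]);print("scene tab",P2)
for Q in (P,): 
    h=(Q[0]+Q[1])/2;e=(Q[2]+Q[3])/2;d=e-h;print("hinge",h,"end",e,"len",np.linalg.norm(d),"yaw",np.degrees(np.arctan2(d[1],d[0])))
h=(P2[2]+P2[3])/2;e=(P2[0]+P2[1])/2;d=e-h;print("scene hinge",h,"end",e,np.linalg.norm(d),np.degrees(np.arctan2(d[1],d[0])))
print("base c",ray("top0",(245,181.4),0.003), ray("scene0",(345+190/4.444,140+247/4.444),.003))
# cap flange dark mask
for n,(x0,x1,y0,y1),z in(("top0",(205,285,140,220),.118),("scene0",(345,435,140,230),.118)):
    c=cam(n)[0][y0:y1,x0:x1]; m=(c.max(2)<45).astype(np.uint8)
    k,l,s,ce=cv2.connectedComponentsWithStats(m)
    i=1+s[1:,4].argmax();pts=np.argwhere(l==i)[:,::-1].astype(np.int32)
    hu=cv2.convexHull(pts);print(n,"dark",s[i],cv2.minEnclosingCircle(hu))
    W=np.array([ray(n,p+[x0,y0],z)[:2] for p in hu[:,0]],np.float32);print(cv2.minEnclosingCircle(W))
# tray
m=cv2.inRange(g[150:260,340:440],0,70);k,l,s,ce=cv2.connectedComponentsWithStats(m);i=1+s[1:,4].argmax()
pts=np.argwhere(l==i)[:,::-1].astype(np.int32)+[340,150];rc=cv2.minAreaRect(pts.astype(np.float32));print("tray",rc)
B=np.array([ray("top0",p,.022) for p in cv2.boxPoints(rc)]);print(B,B.mean(0),np.linalg.norm(B[0]-B[1]))
print("stands",ray("top0",(315,178),.04),ray("top0",(317,231),.03))
E
```

```text
(np.float64(101.24365403006475), np.float64(5.0))
top tab [[0.5704 0.2071 0.127 ]
 [0.5635 0.1771 0.127 ]
 [0.5054 0.1922 0.127 ]
 [0.5113 0.2215 0.127 ]]
scene tab [[0.5068 0.1911 0.127 ]
 [0.5166 0.2216 0.127 ]
 [0.5719 0.2043 0.127 ]
 [0.5661 0.1794 0.127 ]]
hinge [0.567  0.1921 0.127 ] end [0.5083 0.2068 0.127 ] len 0.06047472445622217 yaw 165.86766300763043
scene hinge [0.569  0.1918 0.127 ] end [0.5117 0.2064 0.127 ] 0.05915001455176465 165.7897902863565
base c [0.5645 0.1897 0.003 ] [0.5509 0.2098 0.003 ]
top0 dark [  14   15   51   52 1291] ((39.0, 40.5), 26.40559196472168)
((0.5546109676361084, 0.17288018763065338), 0.06506139039993286)
scene0 dark [ 35  22  27  19 313] ((48.0, 31.5), 13.463011741638184)
((0.567016065120697, 0.18805202841758728), 0.037372883409261703)
tray ((409.56951904296875, 194.3290557861328), (60.103878021240234, 24.405099868774414), 46.36392593383789)
[[ 0.5748 -0.175   0.022 ]
 [ 0.6219 -0.2216  0.022 ]
 [ 0.508  -0.3353  0.022 ]
 [ 0.4615 -0.2885  0.022 ]] [ 0.5416 -0.2551  0.022 ] 0.06624721150849665
stands [ 0.5754 -0.0005  0.04  ] [ 0.4359 -0.01    0.03  ]
```

```bash
cat >> h.py <<'E'
from scipy.spatial.transform import Rotation as Ro
def go(goal,yaw=None):
    from plant import r
    s=r.get_state(); R=Ro.from_euler("xyz",s["eef_rot"],degrees=True).as_matrix()
    d=R.T@(np.array(goal)-s["tcp_pos"])*1e3
    out=["dp",d.round(1).tolist()]
    if yaw is not None:
        out+=["roll",round(float(-np.radians((yaw-s["eef_rot"][2]+180)%360-180)),3)]
    print(*out,"| tcp",s["tcp_pos"].round(4),"rot",s["eef_rot"].round(1),"q",s["joints"].round(0),"F",s["contact_force"].round(1),"t",s["time_s"])
E
python3 - <<'E'
from h import *
q=[ray("top0",p,.022) for p in [(356,189),(408,173.5),(422.4,224.8),(371,239.8)]]
print(np.round(q,4),np.mean(q,0),np.linalg.norm(q[0]-q[1]))
go([.45,-.30,.24],165.8)
E
```

```text
[[ 0.5513 -0.111   0.022 ]
 [ 0.5975 -0.25    0.022 ]
 [ 0.4608 -0.291   0.022 ]
 [ 0.4168 -0.1544  0.022 ]] [ 0.50657175 -0.20160245  0.022     ] 0.14640935204571295
dp [-368.7, 278.9, 0.1] roll 0.481 | tcp [ 0.1556 -0.6564  0.2397] rot [ 179.9   -0.  -166.7] q [-60.  21.   1.  -0. -70. -17.] F [ 0.4  0.9 -0.7] t 0.1
```

Call:
{"fn": "send_rows", "kwargs": {
  "steps": [
    {"dp":[-60,45,0],"roll":0.15,"jaw":70},
    {"dp":[-110,83,0],"roll":0.3,"jaw":70},
    {"dp":[-160,121,0],"roll":0.4,"jaw":70},
    {"dp":[-205,155,0],"roll":0.48,"jaw":70},
    {"dp":[-250,190,0],"roll":0.48,"jaw":70}
  ]
}}

```text
time_s: 0.72
tcp_pos: [0.355, -0.4136, 0.2404]
eef_rot: [180.0, -0.0, 165.8]
contact_force: [0.7, -0.1, -0.0]
gripper_width: 0.0617
gripper_force: 0.0
```

```bash
python3 -c "
from h import *
go([.45,-.2,.24],165.8);go([.5205,.204,.24],165.8)"
```

```text
dp [-39.5, 230.4, 0.4] roll -0.001 | tcp [ 0.355  -0.4136  0.2404] rot [180.   -0.  165.8] q [-29.   8. -16.  -0. -66. -75.] F [ 0.7 -0.1 -0. ] t 0.725
dp [-8.5, 639.4, 0.5] roll -0.001 | tcp [ 0.355  -0.4136  0.2404] rot [180.   -0.  165.8] q [-29.   8. -16.  -0. -66. -75.] F [ 0.7 -0.1 -0. ] t 0.725
```

Call:
{"fn": "send_rows", "kwargs": {
  "steps": [
    {"dp":[-12,60,0],"roll":0,"jaw":70},
    {"dp":[-22,120,0],"roll":0,"jaw":70},
    {"dp":[-32,180,0],"roll":0,"jaw":70},
    {"dp":[-34,240,0],"roll":0,"jaw":70},
    {"dp":[-32,300,0],"roll":0,"jaw":70}
  ]
}}

```text
time_s: 1.35
tcp_pos: [0.4588, -0.1304, 0.2404]
eef_rot: [-180.0, -0.0, 165.8]
contact_force: [0.6, 0.4, 0.0]
gripper_width: 0.0612
gripper_force: 0.0
```

Call:
{"fn": "send_rows", "kwargs": {
  "steps": [
    {"dp":[5,60,0],"roll":0,"jaw":70},
    {"dp":[10,120,0],"roll":0,"jaw":70},
    {"dp":[15,180,0],"roll":0,"jaw":70},
    {"dp":[20,240,0],"roll":0,"jaw":70},
    {"dp":[24,300,0],"roll":0,"jaw":70}
  ]
}}

```text
time_s: 1.98
tcp_pos: [0.5085, 0.1664, 0.2406]
eef_rot: [180.0, -0.0, 165.9]
contact_force: [0.9, -1.1, 0.4]
gripper_width: 0.0615
gripper_force: 0.0
```

```bash
python3 -c "
from h import *
go([.5205,.204,.2],165.8)"
```

```text
dp [-2.5, 39.4, 40.6] roll 0.001 | tcp [0.5085 0.1664 0.2406] rot [180.   -0.  165.9] q [  39.    7.  -17.   -0.  -66. -143.] F [ 0.9 -1.1  0.4] t 1.975
```

Call:
{"fn": "send_rows", "kwargs": {
  "steps": [
    {"dp":[-2.5,39.5,20],"roll":0,"jaw":70},
    {"dp":[-2.5,39.5,60],"roll":0,"jaw":70},
    {"dp":[-2.5,39.5,85],"roll":0,"jaw":70},
    {"dp":[-2.5,39.5,100],"roll":0,"jaw":70},
    {"dp":[-2.5,39.5,100],"roll":0,"jaw":70}
  ]
}}

```text
time_s: 2.6
tcp_pos: [0.5205, 0.2017, 0.1398]
eef_rot: [-179.9, -0.1, 165.8]
contact_force: [-1.2, -0.5, 0.6]
gripper_width: 0.0614
gripper_force: 0.0
```

```bash
python3 - <<'E'
from h import *
from plant import r
go([.5205,.204,.118],165.8)
im=np.zeros((400,800,3),np.uint8)
for i,(n,x,y) in enumerate((("top",205,140),("scene",350,120))):
    c=r.capture(n);np.savez(n+"1.npz",**c);im[:,i*400:i*400+400]=cv2.resize(c["image"][y:y+80,x:x+80],(400,400),interpolation=cv2.INTER_CUBIC)
cv2.imwrite("pics/a.png",im)
E
```

```text
dp [0.5, 2.3, 21.8] roll 0.0 | tcp [0.5205 0.2017 0.1398] rot [-1.799e+02 -1.000e-01  1.658e+02] q [  41.   15.  -22.   -0.  -53. -145.] F [-1.2 -0.5  0.6] t 2.6
```

View pics/a.png

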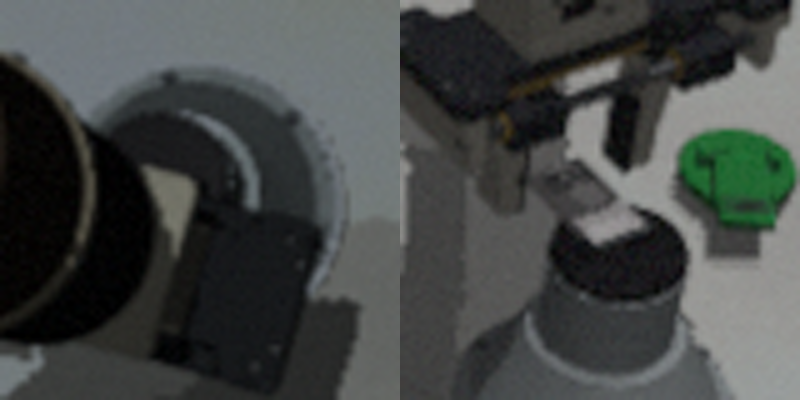

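The fingers straddle the free end of the tab in the scene crop, with the tab end at about (570,185), so I'll lower and pinch.

Call:
{"fn": "send_rows", "kwargs": {
  "steps": [
    {"dp":[0,2,12],"roll":0,"jaw":70},
    {"dp":[0,2,22],"roll":0,"jaw":70},
    {"dp":[0,2,22],"roll":0,"jaw":60},
    {"dp":[0,2,22],"roll":0,"jaw":50},
    {"dp":[0,2,22],"roll":0,"jaw":43}
  ],
  "newtons": 6
}}

```text
time_s: 3.32
tcp_pos: [0.5215, 0.2041, 0.1188]
eef_rot: [180.0, 0.0, 165.8]
contact_force: [0.1, 0.1, -0.7]
gripper_width: 0.0402
gripper_force: 0.0
```

Call:
{"fn": "send_rows", "kwargs": {
  "steps": [
    {"dp":[0,0,0],"roll":0,"jaw":38},
    {"dp":[0,0,0],"roll":0,"jaw":34},
    {"dp":[0,0,0],"roll":0,"jaw":30},
    {"dp":[0,0,0],"roll":0,"jaw":30},
    {"dp":[0,0,0],"roll":0,"jaw":30}
  ]
}}

```text
time_s: 3.95
tcp_pos: [0.5215, 0.2043, 0.1187]
eef_rot: [180.0, 0.0, 165.8]
contact_force: [-0.4, 1.1, 2.1]
gripper_width: 0.0322
gripper_force: 6.0
```

```bash
python3 -c "
from h import *
go([.5205,.204,.118],165.8)
from plant import r
print(r.get_state()['moment'])"
```

```text
dp [0.9, -0.5, 0.7] roll 0.001 | tcp [0.5215 0.2043 0.1187] rot [180.    0.  165.8] q [  41.   16.  -23.   -0.  -51. -146.] F [-0.4  1.1  2.1] t 3.95
[0.56589504 0.18430112 0.06665049]
```

Call:
{"fn": "send_rows", "kwargs": {
  "steps": [
    {"dp":[-0.7,0,-8.3],"roll":0,"jaw":30},
    {"dp":[-2.9,0,-16.4],"roll":0,"jaw":30},
    {"dp":[-6.4,0,-24],"roll":0,"jaw":30},
    {"dp":[-11.2,0,-30.9],"roll":0,"jaw":30},
    {"dp":[-11.2,0,-30.9],"roll":0,"jaw":30}
  ]
}}

```text
time_s: 4.58
tcp_pos: [0.5329, 0.2013, 0.1502]
eef_rot: [180.0, 0.1, 165.8]
contact_force: [0.1, -0.2, -0.3]
gripper_width: 0.0319
gripper_force: 6.0
```

```bash
python3 - <<'E'
from h import *
from plant import r
go([.5205,.204,.118],165.8)
c=r.capture("scene");cv2.imwrite("pics/b.png",cv2.resize(c["image"][100:200,330:450],(720,600),interpolation=cv2.INTER_CUBIC))
E
```

```text
dp [12.8, -0.4, 32.2] roll 0.0 | tcp [0.5329 0.2013 0.1502] rot [1.800e+02 1.000e-01 1.658e+02] q [  40.   15.  -20.    0.  -55. -145.] F [ 0.1 -0.2 -0.3] t 4.575
```

View pics/b.png

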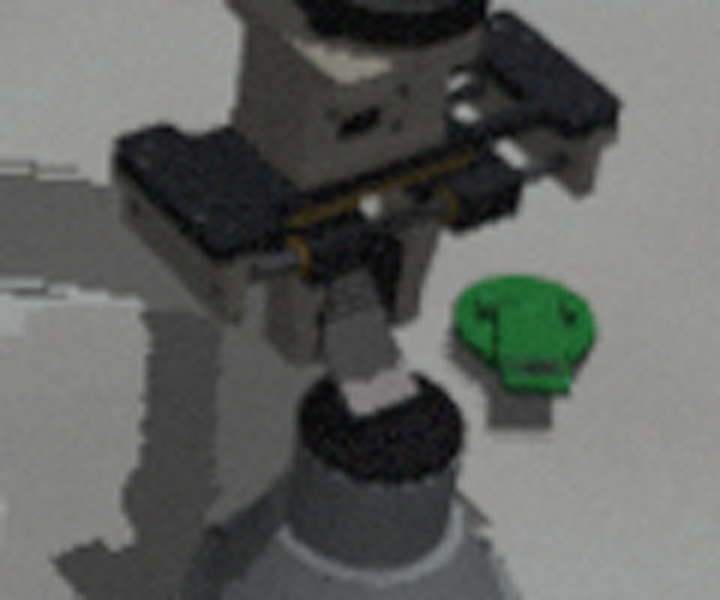

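The tab is swinging up between the fingers, at about (360,340), with no force building, so I'll continue the swing.

Call:
{"fn": "send_rows", "kwargs": {
  "steps": [
    {"dp":[-5.9,0,-5.9],"roll":0,"jaw":30},
    {"dp":[-12.8,0,-10.7],"roll":0,"jaw":30},
    {"dp":[-20.4,0,-14.2],"roll":0,"jaw":30},
    {"dp":[-28.5,0,-16.4],"roll":0,"jaw":30},
    {"dp":[-28.5,0,-16.4],"roll":0,"jaw":30}
  ]
}}

```text
time_s: 5.25
tcp_pos: [0.561, 0.1943, 0.1661]
eef_rot: [180.0, 0.1, 165.8]
contact_force: [0.7, 2.1, -1.1]
gripper_width: 0.0322
gripper_force: 6.0
```

Call:
{"fn": "send_rows", "kwargs": {
  "steps": [
    {"dp":[-3,0,-0.4],"roll":0,"jaw":30},
    {"dp":[-5.5,0,-0.6],"roll":0,"jaw":30},
    {"dp":[-7,0,-0.7],"roll":0,"jaw":30},
    {"dp":[-7,0,-0.7],"roll":0,"jaw":30}
  ]
}}

```text
time_s: 5.75
tcp_pos: [0.5668, 0.1928, 0.1666]
eef_rot: [180.0, 0.0, 165.8]
contact_force: [-1.3, 3.3, 2.0]
gripper_width: 0.0318
gripper_force: 6.0
```

```bash
python3 - <<'E'
from h import *
from plant import r
go([.568,.192,.167],165.8)
print(r.get_state()['moment'])
c=r.capture("scene");cv2.imwrite("pics/c.png",cv2.resize(c["image"][100:200,330:450],(720,600),interpolation=cv2.INTER_CUBIC))
E
```

```text
dp [-1.3, -0.4, -0.4] roll 0.001 | tcp [0.5668 0.1928 0.1666] rot [180.    0.  165.8] q [  37.   17.  -15.    0.  -58. -142.] F [-1.3  3.3  2. ] t 5.75
[ 1.07051372  0.53693951 -0.0287159 ]
```

View pics/c.png

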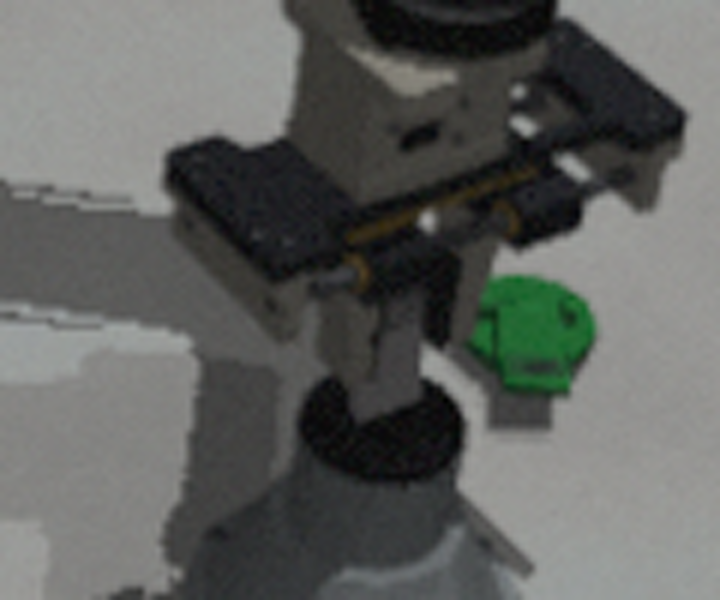

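The tab is upright, at about (395,350), and the cap is still seated. Next I'll turn anticlockwise in small steps, which means negative roll, and watch the moment.

Call:
{"fn": "send_rows", "kwargs": {
  "steps": [
    {"dp":[-0.5,0,0],"roll":-0.06,"jaw":30},
    {"dp":[-0.5,0,0],"roll":-0.12,"jaw":30},
    {"dp":[-0.5,0,0],"roll":-0.18,"jaw":30},
    {"dp":[-0.5,0,0],"roll":-0.24,"jaw":30},
    {"dp":[-0.5,0,0],"roll":-0.3,"jaw":30}
  ],
  "newtons": 8
}}

```text
time_s: 6.42
tcp_pos: [0.5667, 0.1924, 0.1665]
eef_rot: [-180.0, -0.0, -176.9]
contact_force: [-3.7, 1.6, 2.9]
gripper_width: 0.0316
gripper_force: 8.0
```

```bash
cat > m.py <<'E'
from plant import r
s=r.get_state();print(s["moment"].round(3),s["contact_force"].round(1),s["eef_rot"].round(1),s["joint_torque"][5].round(4),s["gripper_width"],s["tcp_pos"].round(4),s["time_s"])
E
python3 m.py
```

```text
[ 1.023  1.234 -0.115] [-3.7  1.6  2.9] [-180.    -0.  -176.9] -0.6675 0.03162404983491178 [0.5667 0.1924 0.1665] 6.425
```

Call:
{"fn": "send_rows", "kwargs": {
  "steps": [
    {"dp":[0,0,0],"roll":0,"jaw":30},
    {"dp":[0,0,0],"roll":0,"jaw":30}
  ]
}}

```text
time_s: 6.68
tcp_pos: [0.5669, 0.1924, 0.1665]
eef_rot: [-180.0, -0.0, -177.0]
contact_force: [-2.7, 2.3, 2.4]
gripper_width: 0.032
gripper_force: 8.0
```

```bash
python3 m.py
```

```text
[ 0.973  1.17  -0.029] [-2.7  2.3  2.4] [-180.   -0. -177.] 0.0675 0.03202807061393245 [0.5669 0.1924 0.1665] 6.675
```

Call:
{"fn": "send_rows", "kwargs": {
  "steps": [
    {"dp":[0,0,0],"roll":-0.04,"jaw":30},
    {"dp":[0,0,0],"roll":-0.08,"jaw":30},
    {"dp":[0,0,0],"roll":-0.12,"jaw":30},
    {"dp":[0,0,0],"roll":-0.15,"jaw":30},
    {"dp":[0,0,0],"roll":-0.15,"jaw":30}
  ]
}}

```text
time_s: 7.3
tcp_pos: [0.567, 0.1925, 0.1666]
eef_rot: [180.0, -0.0, -168.4]
contact_force: [-3.0, 2.6, 2.9]
gripper_width: 0.032
gripper_force: 8.0
```

```bash
python3 m.py
```

```text
[ 1.062  1.432 -0.122] [-3.   2.6  2.9] [ 180.    -0.  -168.4] 0.3318 0.032021796632975504 [0.567  0.1925 0.1666] 7.3
```

Call:
{"fn": "send_rows", "kwargs": {
  "steps": [
    {"dp":[0,0,0],"roll":-0.04,"jaw":30},
    {"dp":[0,0,0],"roll":-0.08,"jaw":30},
    {"dp":[0,0,0],"roll":-0.12,"jaw":30},
    {"dp":[0,0,0],"roll":-0.12,"jaw":30}
  ]
}}

```text
time_s: 7.8
tcp_pos: [0.5672, 0.1926, 0.1666]
eef_rot: [180.0, 0.0, -161.6]
contact_force: [-3.5, 3.3, 2.6]
gripper_width: 0.0317
gripper_force: 8.0
```

```bash
python3 m.py
```

```text
[ 1.372  1.298 -0.051] [-3.5  3.3  2.6] [ 180.     0.  -161.6] 0.4133 0.03169266082400088 [0.5672 0.1926 0.1666] 7.8
```

Call:
{"fn": "send_rows", "kwargs": {
  "steps": [
    {"dp":[0,0,0],"roll":-0.04,"jaw":30},
    {"dp":[0,0,0],"roll":-0.08,"jaw":30},
    {"dp":[0,0,0],"roll":-0.12,"jaw":30},
    {"dp":[0,0,0],"roll":-0.12,"jaw":30}
  ]
}}

```text
time_s: 8.3
tcp_pos: [0.5676, 0.193, 0.1669]
eef_rot: [180.0, 0.1, -154.7]
contact_force: [-1.8, 5.4, 3.3]
gripper_width: 0.0325
gripper_force: 8.0
```

```bash
python3 m.py
```

```text
[ 1.691  0.949 -0.092] [-1.8  5.4  3.3] [ 1.800e+02  1.000e-01 -1.547e+02] 0.4187 0.032481565817179044 [0.5676 0.193  0.1669] 8.3
```

Call:
{"fn": "send_rows", "kwargs": {
  "steps": [
    {"dp":[0,0,0],"roll":-0.04,"jaw":30},
    {"dp":[0,0,0],"roll":-0.08,"jaw":30},
    {"dp":[0,0,0],"roll":-0.12,"jaw":30},
    {"dp":[0,0,0],"roll":-0.12,"jaw":30}
  ]
}}

```text
time_s: 8.8
tcp_pos: [0.5681, 0.1936, 0.1675]
eef_rot: [180.0, 0.2, -147.8]
contact_force: [-2.0, 6.0, 5.1]
gripper_width: 0.032
gripper_force: 8.1
```

```bash
python3 m.py
```

```text
[ 2.292  0.859 -0.151] [-2.   6.   5.1] [ 180.     0.2 -147.8] 0.4208 0.03196879173574279 [0.5681 0.1936 0.1675] 8.8
```

```bash
python3 - <<'E'
from h import *
from plant import r
im=np.zeros((400,800,3),np.uint8)
for i,(n,x,y) in enumerate((("top",205,140),("scene",350,110))):
    c=r.capture(n);np.savez(n+"2.npz",**c);im[:,i*400:i*400+400]=cv2.resize(c["image"][y:y+80,x:x+80],(400,400),interpolation=cv2.INTER_CUBIC)
cv2.imwrite("pics/d.png",im)
s=r.get_state();print(s["joint_torque"].round(2),s["joints"].round(1),s["moment"],s["contact_force"])
E
```

```text
[ -3.72 -47.13  23.17   7.32  -0.79   0.17] [ 37.5  16.7 -15.    0.  -58.1 -95.3] [ 2.36515263  0.85808467 -0.13571427] [-1.88000222  5.5837739   5.28822795]
```

View pics/d.png

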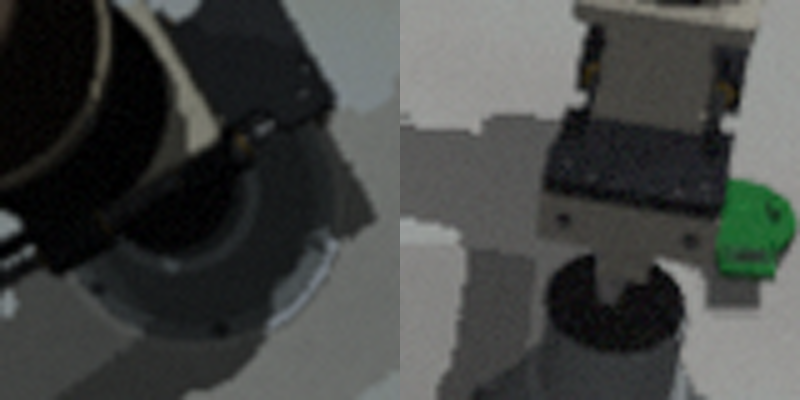

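```bash
python3 - <<'E'
from h import *
np.set_printoptions(precision=0,suppress=True)
_,K,R,t=cam("scene2");o=-R.T@t;print("cam",o.round(2), np.degrees(np.arctan2(o[1]-.192,o[0]-.568)))
for yaw in(165.8,-165,-147.8):
  a=np.radians(yaw);d=np.array([np.cos(a),np.sin(a),0]);w=np.array([np.sin(a),-np.cos(a),0])
  c=np.array([.568,.192,0])
  P=[c+s*.016*w+e*.004*d+[0,0,z] for z in(.125,.15) for s in(-1,1) for e in(-1,1)]
  print(yaw,((proj("scene2",P)-[350,110]+.5)*5+[400,0]).tolist())
a=np.radians(-147.8);d=np.array([np.cos(a),np.sin(a),0]);w=np.array([np.sin(a),-np.cos(a),0])
c=np.array([.568,.192,.1535])
for s in(-1,1):print("tip",s,((proj("scene2",[c+s*q*w+e*.0095*d for q in(.016,.037) for e in(-1,1)])-[350,110]+.5)*5+[400,0]).tolist())
E
```

```text
cam [ 1. -1.  1.] -56.111577715043495
165.8 [[601.1797075063703, 305.2094651904862], [591.7841368920659, 295.72610875864245], [653.882153861488, 284.6928115639989], [644.3639097241808, 275.38307309564203], [607.3933687931358, 266.5345961127541], [597.8255499660651, 257.06335864066347], [660.8524610894037, 246.07745347959025], [651.1586489753171, 236.78215375260294]]
-165 [[616.4500482832384, 311.3312571760423], [601.686181419991, 305.53037183853036], [643.8586823734141, 275.07061435013156], [629.2695471803622, 269.4488266643656], [622.9194371542767, 272.6531702801992], [607.9086328267903, 266.85519517120224], [650.6446956231605, 236.47011866455614], [635.8146205556386, 230.85376748451466]]
-147.8 [[626.5282931864652, 312.4539762427354], [610.3315943789056, 309.6248663670001], [635.2912814046974, 271.09774279544797], [619.38086932637, 268.36348726250066], [633.1585029624057, 273.77848387620134], [616.700494895266, 270.94682545748935], [641.9336471930071, 232.5018089497378], [625.7711618134414, 229.76642835693468]]
tip -1 [[645.4646728166144, 270.2172555524156], [606.2883643759981, 263.49144526771454], [639.6607196317518, 298.2020070548707], [600.0075400411165, 291.3188168020172]]
tip 1 [[654.0364003693202, 228.8872072441626], [615.5651166084868, 222.39052964880685], [659.490433939319, 202.58965292540452], [621.4682066872333, 196.23672052068727]]
```

```bash
python3 - <<'E'
from h import *
im=cam("scene2")[0]
c=im[150:190,372:417+8].astype(float)
c=np.clip((c/255)**.6*330,0,255).astype(np.uint8)
cv2.imwrite("pics/e.png",cv2.resize(c,(795,600),interpolation=cv2.INTER_CUBIC))
for yaw in(165.8,-165,-147.8):
  a=np.radians(yaw);d=np.array([np.cos(a),np.sin(a),0]);w=np.array([np.sin(a),-np.cos(a),0])
  c=np.array([.568,.192,0])
  P=[c+s*.016*w+e*.004*d+[0,0,.120] for s in(-1,1) for e in(-1,1)]
  print(yaw,((proj("scene2",P)-[372,150]+.5)*15).round(0).tolist())
a=np.radians(-147.8);d=np.array([np.cos(a),np.sin(a),0]);w=np.array([np.sin(a),-np.cos(a),0])
c=np.array([.568,.192,.1535])
for s in(-1,1):print("tip",s,((proj("scene2",[c+s*q*w+e*.0095*d for q in(.016,.037) for e in(-1,1)])-[372,150]+.5)*15).round().tolist())
E
```

```text
165.8 [[270.0, 338.0], [242.0, 310.0], [428.0, 277.0], [399.0, 249.0]]
-165 [[316.0, 357.0], [271.0, 339.0], [398.0, 248.0], [354.0, 231.0]]
-147.8 [[346.0, 360.0], [297.0, 352.0], [372.0, 236.0], [324.0, 228.0]]
tip -1 [[406.0, 211.0], [289.0, 190.0], [389.0, 295.0], [270.0, 274.0]]
tip 1 [[432.0, 87.0], [317.0, 67.0], [448.0, 8.0], [334.0, -11.0]]
```

View pics/e.png

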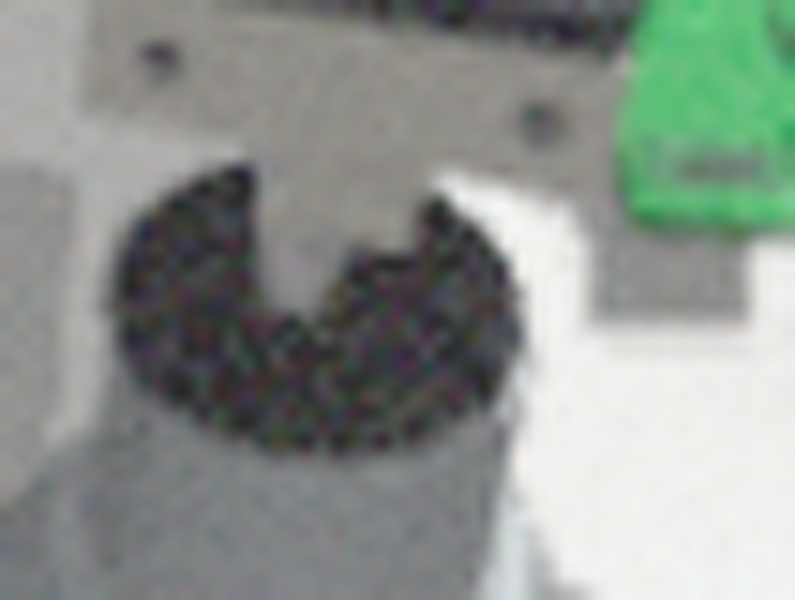

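The magnified view shows the tab's lower edge corners at (265,298), (315,315) and (350,255), which puts it at a yaw of about -163°. The tool is at -148°. The force rise therefore means the cap met its stop after about 0.55 rad and the low grip slipped. I'll open the jaws, turn the tool a quarter turn, and regrip on the broad faces, so the tab angle is positively known.

Call:
{"fn": "send_rows", "kwargs": {
  "steps": [
    {"dp":[0,0,0],"roll":0,"jaw":65},
    {"dp":[0,0,0],"roll":0,"jaw":65},
    {"dp":[0,0,0],"roll":0,"jaw":65}
  ]
}}

```text
time_s: 9.28
tcp_pos: [0.567, 0.1919, 0.1662]
eef_rot: [-180.0, -0.1, -147.8]
contact_force: [0.3, 0.3, 0.4]
gripper_width: 0.0548
gripper_force: 0.0
```

```bash
python3 -c "
from h import *
go([.568,.192,.165],-73)"; python3 m.py
```

```text
dp [-0.9, -0.4, 1.2] roll -1.305 | tcp [0.567  0.1919 0.1662] rot [-1.800e+02 -1.000e-01 -1.478e+02] q [ 37.  17. -15.   0. -58. -95.] F [0.3 0.3 0.4] t 9.275
[ 0.043  0.001 -0.047] [0.3 0.3 0.4] [-1.800e+02 -1.000e-01 -1.478e+02] -0.0103 0.054754470073317234 [0.567  0.1919 0.1662] 9.275
```

Call:
{"fn": "send_rows", "kwargs": {
  "steps": [
    {"dp":[0,0,0],"roll":-0.18,"jaw":65},
    {"dp":[0,0,0],"roll":-0.36,"jaw":65},
    {"dp":[0,0,0],"roll":-0.54,"jaw":65},
    {"dp":[0,0,0],"roll":-0.72,"jaw":65},
    {"dp":[0,0,0],"roll":-0.9,"jaw":65}
  ]
}}

```text
time_s: 9.9
tcp_pos: [0.567, 0.192, 0.1663]
eef_rot: [180.0, -0.0, -95.9]
contact_force: [-0.0, 0.5, 0.1]
gripper_width: 0.0571
gripper_force: 0.0
```

Call:
{"fn": "send_rows", "kwargs": {
  "steps": [
    {"dp":[0,0,0],"roll":-0.18,"jaw":65},
    {"dp":[0,0,3],"roll":-0.36,"jaw":55},
    {"dp":[0,0,8],"roll":-0.4,"jaw":45},
    {"dp":[0,0,8],"roll":-0.4,"jaw":35},
    {"dp":[0,0,8],"roll":-0.4,"jaw":26}
  ],
  "newtons": 5
}}

```text
time_s: 10.52
tcp_pos: [0.567, 0.1923, 0.1585]
eef_rot: [180.0, -0.0, -73.3]
contact_force: [-1.5, 0.2, 1.7]
gripper_width: 0.0262
gripper_force: 0.5
```

Call:
{"fn": "send_rows", "kwargs": {
  "steps": [
    {"dp":[0,0,0],"roll":0,"jaw":20},
    {"dp":[0,0,0],"roll":0,"jaw":14},
    {"dp":[0,0,0],"roll":0,"jaw":8},
    {"dp":[0,0,0],"roll":0,"jaw":5},
    {"dp":[0,0,0],"roll":0,"jaw":5}
  ]
}}

```text
time_s: 11.15
tcp_pos: [0.5671, 0.1925, 0.1586]
eef_rot: [180.0, -0.0, -73.3]
contact_force: [-1.6, -0.1, 0.8]
gripper_width: 0.0083
gripper_force: 5.0
```

```bash
python3 m.py
```

```text
[-0.048  0.726 -0.013] [-1.6 -0.1  0.8] [180.   -0.  -73.3] 0.0163 0.008259479585846302 [0.5671 0.1925 0.1586] 11.15
```

Call:
{"fn": "send_rows", "kwargs": {
  "steps": [
    {"dp":[0,0,0],"roll":-0.02,"jaw":5},
    {"dp":[0,0,0],"roll":-0.04,"jaw":5},
    {"dp":[0,0,0],"roll":-0.04,"jaw":5}
  ],
  "newtons": 8
}}

```text
time_s: 11.52
tcp_pos: [0.5673, 0.1925, 0.1586]
eef_rot: [-180.0, 0.0, -70.9]
contact_force: [-0.1, 0.2, 1.1]
gripper_width: 0.0083
gripper_force: 8.0
```

```bash
python3 m.py
```

```text
[-0.039  0.158 -0.013] [-0.1  0.2  1.1] [-180.     0.   -70.9] 0.1579 0.008275081427568639 [0.5673 0.1925 0.1586] 11.525
```

Call:
{"fn": "send_rows", "kwargs": {
  "steps": [
    {"dp":[0,0,0],"roll":-0.02,"jaw":5},
    {"dp":[0,0,0],"roll":-0.04,"jaw":5},
    {"dp":[0,0,0],"roll":-0.04,"jaw":5}
  ]
}}

```text
time_s: 11.9
tcp_pos: [0.5672, 0.1925, 0.1586]
eef_rot: [-180.0, 0.0, -68.7]
contact_force: [0.2, 1.1, 1.6]
gripper_width: 0.0079
gripper_force: 8.0
```

```bash
python3 m.py
```

```text
[-0.003  0.153 -0.015] [0.2 1.1 1.6] [-180.     0.   -68.7] 0.1647 0.007928188108379634 [0.5672 0.1925 0.1586] 11.9
```

Call:
{"fn": "send_rows", "kwargs": {
  "steps": [
    {"dp":[0,0,0],"roll":-0.03,"jaw":5},
    {"dp":[0,0,0],"roll":-0.06,"jaw":5},
    {"dp":[0,0,0],"roll":-0.06,"jaw":5}
  ]
}}

```text
time_s: 12.28
tcp_pos: [0.5671, 0.1925, 0.1586]
eef_rot: [-180.0, -0.0, -65.2]
contact_force: [0.1, 1.0, 2.0]
gripper_width: 0.0078
gripper_force: 8.0
```

```bash
python3 m.py
```

```text
[0.    0.217 0.045] [0.1 1.  2. ] [-180.    -0.   -65.2] 0.2275 0.007794756163836419 [0.5671 0.1925 0.1586] 12.275
```

Call:
{"fn": "send_rows", "kwargs": {
  "steps": [
    {"dp":[0,0,0],"roll":-0.03,"jaw":5},
    {"dp":[0,0,0],"roll":-0.06,"jaw":5},
    {"dp":[0,0,0],"roll":-0.06,"jaw":5}
  ]
}}

```text
time_s: 12.65
tcp_pos: [0.5671, 0.1925, 0.1586]
eef_rot: [-180.0, -0.0, -61.8]
contact_force: [-0.2, -0.1, 2.5]
gripper_width: 0.008
gripper_force: 8.0
```

```bash
python3 m.py
```

```text
[-0.01   0.236 -0.008] [-0.2 -0.1  2.5] [-180.    -0.   -61.8] 0.2341 0.00795782262145813 [0.5671 0.1925 0.1586] 12.65
```

Call:
{"fn": "send_rows", "kwargs": {
  "steps": [
    {"dp":[0,0,0],"roll":-0.03,"jaw":5},
    {"dp":[0,0,0],"roll":-0.06,"jaw":5},
    {"dp":[0,0,0],"roll":-0.09,"jaw":5},
    {"dp":[0,0,0],"roll":-0.09,"jaw":5}
  ]
}}

```text
time_s: 13.15
tcp_pos: [0.5671, 0.1925, 0.1586]
eef_rot: [-180.0, -0.0, -56.6]
contact_force: [0.1, -0.6, 2.3]
gripper_width: 0.0085
gripper_force: 8.0
```

```bash
python3 m.py
```

```text
[-0.058  0.153  0.019] [ 0.1 -0.6  2.3] [-180.    -0.   -56.6] 0.243 0.00845704117584354 [0.5671 0.1925 0.1586] 13.15
```

Call:
{"fn": "send_rows", "kwargs": {
  "steps": [
    {"dp":[0,0,0],"roll":-0.03,"jaw":5},
    {"dp":[0,0,0],"roll":-0.06,"jaw":5},
    {"dp":[0,0,0],"roll":-0.09,"jaw":5},
    {"dp":[0,0,0],"roll":-0.09,"jaw":5}
  ]
}}

```text
time_s: 13.65
tcp_pos: [0.5671, 0.1925, 0.1586]
eef_rot: [-180.0, -0.0, -51.5]
contact_force: [0.6, 1.3, 2.5]
gripper_width: 0.0081
gripper_force: 8.0
```

```bash
python3 m.py
```

```text
[-0.035  0.28   0.021] [0.6 1.3 2.5] [-180.    -0.   -51.5] 0.2514 0.008080140792211829 [0.5671 0.1925 0.1586] 13.65
```

Call:
{"fn": "send_rows", "kwargs": {
  "steps": [
    {"dp":[0,0,0],"roll":-0.03,"jaw":5},
    {"dp":[0,0,0],"roll":-0.06,"jaw":5},
    {"dp":[0,0,0],"roll":-0.09,"jaw":5},
    {"dp":[0,0,0],"roll":-0.09,"jaw":5}
  ]
}}

```text
time_s: 14.15
tcp_pos: [0.5671, 0.1925, 0.1586]
eef_rot: [-180.0, -0.0, -46.3]
contact_force: [-0.3, 0.6, 2.5]
gripper_width: 0.0084
gripper_force: 8.0
```

```bash
python3 m.py
```

```text
[-0.036  0.249  0.048] [-0.3  0.6  2.5] [-180.    -0.   -46.3] 0.26 0.00840185693060946 [0.5671 0.1925 0.1586] 14.15
```

Call:
{"fn": "send_rows", "kwargs": {
  "steps": [
    {"dp":[0,0,0],"roll":-0.03,"jaw":5},
    {"dp":[0,0,0],"roll":-0.06,"jaw":5},
    {"dp":[0,0,0],"roll":-0.09,"jaw":5},
    {"dp":[0,0,0],"roll":-0.09,"jaw":5}
  ]
}}

```text
time_s: 14.65
tcp_pos: [0.5671, 0.1925, 0.1586]
eef_rot: [-180.0, -0.0, -41.1]
contact_force: [-1.2, 0.1, 4.8]
gripper_width: 0.0077
gripper_force: 8.0
```

```bash
python3 m.py
```

```text
[-0.054  0.254 -0.035] [-1.2  0.1  4.8] [-180.    -0.   -41.1] 0.2687 0.007673487108448831 [0.5671 0.1925 0.1586] 14.65
```

```bash
python3 - <<'E'
from h import *
from plant import r
c=r.capture("scene");np.savez("scene3.npz",**c)
im=c["image"][150:190,372:425].astype(float)
im=np.clip((im/255)**.6*330,0,255).astype(np.uint8)
cv2.imwrite("pics/f.png",cv2.resize(im,(795,600),interpolation=cv2.INTER_CUBIC))
for yaw in(-163,-147,-131):
  a=np.radians(yaw);d=np.array([np.cos(a),np.sin(a),0]);w=np.array([np.sin(a),-np.cos(a),0])
  c=np.array([.568,.192,0])
  P=[c+s*.016*w+e*.004*d+[0,0,.120] for s in(-1,1) for e in(-1,1)]
  print(yaw,((proj("scene3",P)-[372,150]+.5)*15).round(0).tolist())
E
```

```text
-163 [[319.0, 357.0], [274.0, 341.0], [395.0, 246.0], [351.0, 230.0]]
-147 [[347.0, 360.0], [299.0, 352.0], [371.0, 236.0], [323.0, 228.0]]
-131 [[374.0, 358.0], [326.0, 359.0], [344.0, 229.0], [296.0, 230.0]]
```

View pics/f.png

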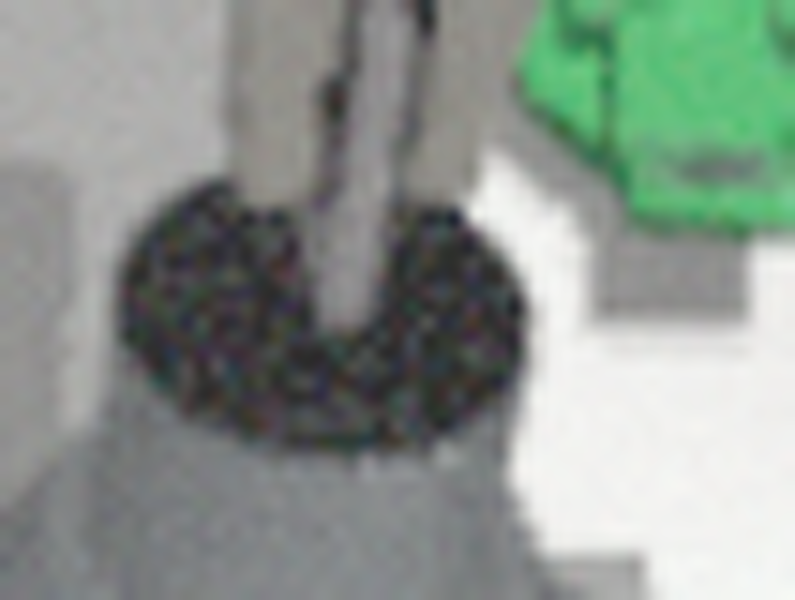

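The view shows the tab edge-on, its lower edge running from (320,325) to (378,320) at a yaw of about -131°. The tab is following the gripper and the cap is still free, so I'll keep turning toward the stop.

Call:
{"fn": "send_rows", "kwargs": {
  "steps": [
    {"dp":[0,0,0],"roll":-0.03,"jaw":5},
    {"dp":[0,0,0],"roll":-0.06,"jaw":5},
    {"dp":[0,0,0],"roll":-0.08,"jaw":5},
    {"dp":[0,0,0],"roll":-0.08,"jaw":5}
  ]
}}

```text
time_s: 15.2
tcp_pos: [0.5671, 0.1925, 0.1586]
eef_rot: [180.0, -0.0, -36.6]
contact_force: [-0.3, -0.4, 4.5]
gripper_width: 0.008
gripper_force: 8.0
```

```bash
python3 m.py
```

```text
[ 0.032  0.269 -0.008] [-0.3 -0.4  4.5] [180.   -0.  -36.6] 0.2283 0.008032644228739649 [0.5671 0.1925 0.1586] 15.2
```

Call:
{"fn": "send_rows", "kwargs": {
  "steps": [
    {"dp":[0,0,0],"roll":-0.03,"jaw":5},
    {"dp":[0,0,0],"roll":-0.06,"jaw":5},
    {"dp":[0,0,0],"roll":-0.08,"jaw":5},
    {"dp":[0,0,0],"roll":-0.08,"jaw":5}
  ]
}}

```text
time_s: 15.7
tcp_pos: [0.5671, 0.1925, 0.1586]
eef_rot: [-180.0, -0.0, -32.0]
contact_force: [-0.0, -0.5, 4.7]
gripper_width: 0.008
gripper_force: 8.0
```

```bash
python3 m.py
```

```text
[-0.02   0.296 -0.104] [-0.  -0.5  4.7] [-180.   -0.  -32.] 0.242 0.008040401353906516 [0.5671 0.1925 0.1586] 15.7
```

Call:
{"fn": "send_rows", "kwargs": {
  "steps": [
    {"dp":[0,0,0],"roll":-0.03,"jaw":5},
    {"dp":[0,0,0],"roll":-0.06,"jaw":5},
    {"dp":[0,0,0],"roll":-0.06,"jaw":5}
  ]
}}

```text
time_s: 16.08
tcp_pos: [0.567, 0.1925, 0.1586]
eef_rot: [-180.0, 0.0, -28.5]
contact_force: [-1.2, 0.8, 4.0]
gripper_width: 0.0085
gripper_force: 8.1
```

```bash
python3 m.py
```

```text
[ 0.008  0.406 -0.196] [-1.2  0.8  4. ] [-180.     0.   -28.5] 0.3763 0.008544374287736651 [0.567  0.1925 0.1586] 16.075
```

Call:
{"fn": "send_rows", "kwargs": {
  "steps": [
    {"dp":[0,0,0],"roll":-0.03,"jaw":5},
    {"dp":[0,0,0],"roll":-0.06,"jaw":5},
    {"dp":[0,0,0],"roll":-0.06,"jaw":5}
  ]
}}

```text
time_s: 16.45
tcp_pos: [0.5669, 0.1925, 0.1585]
eef_rot: [180.0, 0.0, -25.0]
contact_force: [-1.0, 0.3, 5.6]
gripper_width: 0.0088
gripper_force: 8.4
```

```bash
python3 m.py
```

```text
[ 0.138  0.653 -0.243] [-1.   0.3  5.6] [180.   0. -25.] 0.3973 0.008771646205530911 [0.5669 0.1925 0.1585] 16.45
```

The stop is felt: the z moment rises from 0 to -0.24 N·m while the jaws are pushed wider, with onset near -32°. I'll back off about 0.1 rad from the stop, firm the grip, and lift gently.

Call:
{"fn": "send_rows", "kwargs": {
  "steps": [
    {"dp":[0,0,0],"roll":0.06,"jaw":5},
    {"dp":[0,0,0],"roll":0.12,"jaw":5},
    {"dp":[0,0,0],"roll":0.2,"jaw":5},
    {"dp":[0,0,0],"roll":0.2,"jaw":5},
    {"dp":[0,0,0],"roll":0.2,"jaw":5}
  ],
  "newtons": 12
}}

```text
time_s: 17.08
tcp_pos: [0.5671, 0.1925, 0.1585]
eef_rot: [-180.0, -0.0, -36.5]
contact_force: [-0.5, -0.3, 3.6]
gripper_width: 0.008
gripper_force: 12.0
```

```bash
python3 m.py
```

```text
[-0.089  0.022 -0.106] [-0.5 -0.3  3.6] [-180.    -0.   -36.5] 0.0785 0.008029911717750242 [0.5671 0.1925 0.1585] 17.075
```

Call:
{"fn": "send_rows", "kwargs": {
  "steps": [
    {"dp":[0,0,-1],"roll":0,"jaw":5},
    {"dp":[0,0,-2],"roll":0,"jaw":5},
    {"dp":[0,0,-3],"roll":0,"jaw":5},
    {"dp":[0,0,-3],"roll":0,"jaw":5}
  ]
}}

```text
time_s: 17.58
tcp_pos: [0.5669, 0.1924, 0.1614]
eef_rot: [180.0, 0.0, -36.6]
contact_force: [-0.9, -0.2, -2.6]
gripper_width: 0.0081
gripper_force: 12.0
```

```bash
python3 m.py
```

```text
[-0.044  0.124 -0.043] [-0.9 -0.2 -2.6] [180.    0.  -36.6] 0.0043 0.008069619105329655 [0.5669 0.1924 0.1614] 17.575
```

Call:
{"fn": "send_rows", "kwargs": {
  "steps": [
    {"dp":[0,0,-2],"roll":0,"jaw":5},
    {"dp":[0,0,-4],"roll":0,"jaw":5},
    {"dp":[0,0,-6],"roll":0,"jaw":5},
    {"dp":[0,0,-6],"roll":0,"jaw":5}
  ]
}}

```text
time_s: 18.08
tcp_pos: [0.5672, 0.1925, 0.1678]
eef_rot: [-180.0, -0.0, -36.6]
contact_force: [-0.5, -0.4, -2.0]
gripper_width: 0.008
gripper_force: 12.0
```

Call:
{"fn": "send_rows", "kwargs": {
  "steps": [
    {"dp":[0,0,-4],"roll":0,"jaw":5},
    {"dp":[0,0,-8],"roll":0,"jaw":5},
    {"dp":[0,0,-13],"roll":0,"jaw":5},
    {"dp":[0,0,-20],"roll":0,"jaw":5},
    {"dp":[0,0,-27],"roll":0,"jaw":5}
  ]
}}

```text
time_s: 18.7
tcp_pos: [0.5671, 0.1925, 0.1952]
eef_rot: [-180.0, -0.0, -36.6]
contact_force: [-1.0, -0.5, -2.9]
gripper_width: 0.0077
gripper_force: 12.0
```

Call:
{"fn": "send_rows", "kwargs": {
  "steps": [
    {"dp":[0,0,-10],"roll":0,"jaw":5},
    {"dp":[0,0,-22],"roll":0,"jaw":5},
    {"dp":[0,0,-30],"roll":0,"jaw":5},
    {"dp":[0,0,-30],"roll":0,"jaw":5}
  ],
  "newtons": 15
}}

```text
time_s: 19.2
tcp_pos: [0.5674, 0.1927, 0.2255]
eef_rot: [-179.9, -0.0, -36.6]
contact_force: [0.3, 0.3, -3.2]
gripper_width: 0.0079
gripper_force: 15.0
```

```bash
python3 m.py; python3 -c "
from h import *
from plant import r
go([.507,-.202,.23])
for n,b in (('scene',(330,60,470,220)),):
    c=r.capture(n);x0,y0,x1,y1=b;im=c['image'][y0:y1,x0:x1];cv2.imwrite('pics/g.png',cv2.resize(im,None,fx=3.7,fy=3.7,interpolation=cv2.INTER_CUBIC))
"
```

```text
[ 0.002  0.204 -0.01 ] [ 0.3  0.3 -3.2] [-179.9   -0.   -36.6] -0.0005 0.007907092534989953 [0.5674 0.1927 0.2255] 19.2
dp [186.8, 352.9, -5.0] | tcp [0.5674 0.1927 0.2255] rot [-179.9   -0.   -36.6] q [ 37.  14. -11.   0. -65.  16.] F [ 0.3  0.3 -3.2] t 19.2
```

Call:
{"fn": "send_rows", "kwargs": {
  "steps": [
    {"dp":[10,19,-2],"roll":0,"jaw":5},
    {"dp":[26,49,-4],"roll":0,"jaw":5},
    {"dp":[45,85,-5],"roll":0,"jaw":5},
    {"dp":[64,121,-5],"roll":0,"jaw":5},
    {"dp":[83,157,-5],"roll":0,"jaw":5}
  ]
}}

```text
time_s: 19.88
tcp_pos: [0.5391, 0.0149, 0.2294]
eef_rot: [180.0, 0.0, -36.6]
contact_force: [0.8, -0.1, -2.6]
gripper_width: 0.0079
gripper_force: 15.0
```

Call:
{"fn": "send_rows", "kwargs": {
  "steps": [
    {"dp":[19,36,0],"roll":0,"jaw":5},
    {"dp":[38,72,0],"roll":0,"jaw":5},
    {"dp":[57,108,0],"roll":0,"jaw":5},
    {"dp":[76,144,0],"roll":0,"jaw":5},
    {"dp":[92,173,0],"roll":0,"jaw":5}
  ]
}}

```text
time_s: 20.5
tcp_pos: [0.5095, -0.1788, 0.2293]
eef_rot: [180.0, 0.0, -36.7]
contact_force: [0.7, 0.3, -3.2]
gripper_width: 0.0078
gripper_force: 15.0
```

```bash
python3 m.py; python3 -c "
from h import *
go([.507,-.202,.072])"
```

```text
[-0.023  0.096  0.068] [ 0.7  0.3 -3.2] [180.    0.  -36.7] -0.7661 0.00782574388893834 [ 0.5095 -0.1788  0.2293] 20.5
dp [11.9, 20.0, 157.3] | tcp [ 0.5095 -0.1788  0.2293] rot [180.    0.  -36.7] q [  1.   8. -17.  -0. -64.  52.] F [ 0.7  0.3 -3.2] t 20.5
```

Call:
{"fn": "send_rows", "kwargs": {
  "steps": [
    {"dp":[12,20,20],"roll":0,"jaw":5},
    {"dp":[12,20,50],"roll":0,"jaw":5},
    {"dp":[12,20,85],"roll":0,"jaw":5},
    {"dp":[12,20,115],"roll":0,"jaw":5},
    {"dp":[12,20,135],"roll":0,"jaw":5}
  ]
}}

```text
time_s: 21.12
tcp_pos: [0.5069, -0.2006, 0.0929]
eef_rot: [179.9, 0.1, -36.6]
contact_force: [0.9, -0.1, -2.3]
gripper_width: 0.0077
gripper_force: 15.0
```

Call:
{"fn": "send_rows", "kwargs": {
  "steps": [
    {"dp":[0,0,5],"roll":0,"jaw":5},
    {"dp":[0,0,10],"roll":0,"jaw":5},
    {"dp":[0,0,15],"roll":0,"jaw":5},
    {"dp":[0,0,17],"roll":0,"jaw":5},
    {"dp":[0,0,17],"roll":0,"jaw":5}
  ]
}}

```text
time_s: 21.75
tcp_pos: [0.5086, -0.2, 0.0777]
eef_rot: [-180.0, -0.0, -36.6]
contact_force: [0.4, 0.1, -1.7]
gripper_width: 0.008
gripper_force: 15.0
```

```bash
python3 m.py; python3 - <<'E'
from h import *
from plant import r
im=np.zeros((480,800,3),np.uint8)
for i,(n,x,y) in enumerate((("top",350,160),("scene",215,215))):
    c=r.capture(n);im[:,i*400:i*400+400]=cv2.resize(c["image"][y:y+96,x:x+80],(400,480),interpolation=cv2.INTER_CUBIC)
cv2.imwrite("pics/h.png",im)
E
```

```text
[-0.027  0.125  0.044] [ 0.4  0.1 -1.7] [-180.    -0.   -36.6] 0.0007 0.007988269191448977 [ 0.5086 -0.2     0.0777] 21.75
```

Call:
{"fn": "send_rows", "kwargs": {
  "steps": [
    {"dp":[0,0,2],"roll":0,"jaw":5},
    {"dp":[0,0,4],"roll":0,"jaw":5},
    {"dp":[0,0,6],"roll":0,"jaw":5},
    {"dp":[0,0,8],"roll":0,"jaw":5},
    {"dp":[0,0,9],"roll":0,"jaw":5}
  ]
}}

```text
time_s: 22.48
tcp_pos: [0.5085, -0.2, 0.0684]
eef_rot: [180.0, 0.0, -36.6]
contact_force: [0.0, 0.9, -2.3]
gripper_width: 0.0079
gripper_force: 15.0
```

Call:
{"fn": "send_rows", "kwargs": {
  "steps": [
    {"dp":[0,0,1],"roll":0,"jaw":5},
    {"dp":[0,0,2],"roll":0,"jaw":5},
    {"dp":[0,0,2],"roll":0,"jaw":5}
  ]
}}

```text
time_s: 22.85
tcp_pos: [0.5085, -0.2, 0.0665]
eef_rot: [180.0, 0.0, -36.6]
contact_force: [1.0, -0.5, -1.9]
gripper_width: 0.0075
gripper_force: 15.0
```

```bash
python3 m.py
```

```text
[-0.023  0.14   0.082] [ 1.  -0.5 -1.9] [180.    0.  -36.6] -0.0002 0.007497458483986855 [ 0.5085 -0.2     0.0665] 22.85
```

Call:
{"fn": "send_rows", "kwargs": {
  "steps": [
    {"dp":[0,0,0.5],"roll":0,"jaw":5},
    {"dp":[0,0,1],"roll":0,"jaw":5},
    {"dp":[0,0,1],"roll":0,"jaw":5}
  ]
}}

```text
time_s: 23.22
tcp_pos: [0.5086, -0.2, 0.066]
eef_rot: [-180.0, -0.0, -36.6]
contact_force: [-2.1, 0.3, 3.6]
gripper_width: 0.0077
gripper_force: 15.0
```

Call:
{"fn": "send_rows", "kwargs": {
  "steps": [
    {"dp":[0,0,0.5],"roll":0,"jaw":5},
    {"dp":[0,0,1],"roll":0,"jaw":5},
    {"dp":[0,0,1],"roll":0,"jaw":5}
  ]
}}

```text
time_s: 23.6
tcp_pos: [0.5088, -0.2002, 0.0659]
eef_rot: [-180.0, -0.1, -36.6]
contact_force: [-4.5, 1.8, 12.6]
gripper_width: 0.0074
gripper_force: 15.0
```

The cap touched the tray floor at the expected TCP height of 0.066 m. I'll relieve the press and release.

Call:
{"fn": "send_rows", "kwargs": {
  "steps": [
    {"dp":[0,0,-1],"roll":0,"jaw":5},
    {"dp":[0,0,-1.2],"roll":0,"jaw":5},
    {"dp":[0,0,-1.2],"roll":0,"jaw":12},
    {"dp":[0,0,-1.2],"roll":0,"jaw":22},
    {"dp":[0,0,-1.2],"roll":0,"jaw":40}
  ]
}}

```text
time_s: 24.22
tcp_pos: [0.5085, -0.2, 0.0656]
eef_rot: [180.0, 0.0, -36.6]
contact_force: [-0.1, 0.4, -0.4]
gripper_width: 0.0242
gripper_force: 0.0
```

Call:
{"fn": "send_rows", "kwargs": {
  "steps": [
    {"dp":[0,0,0],"roll":0,"jaw":50},
    {"dp":[0,0,-10],"roll":0,"jaw":50},
    {"dp":[0,0,-40],"roll":0,"jaw":50},
    {"dp":[0,0,-90],"roll":0,"jaw":50},
    {"dp":[0,0,-140],"roll":0,"jaw":50}
  ]
}}

```text
time_s: 24.85
tcp_pos: [0.5083, -0.2001, 0.2079]
eef_rot: [180.0, -0.0, -36.6]
contact_force: [1.1, 0.0, -0.6]
gripper_width: 0.0435
gripper_force: 0.0
```

Call:
{"fn": "send_rows", "kwargs": {
  "steps": [
    {"dp":[-20,-30,-20],"roll":0,"jaw":50},
    {"dp":[-50,-80,-30],"roll":0,"jaw":50},
    {"dp":[-80,-130,-40],"roll":0,"jaw":50},
    {"dp":[-110,-180,-40],"roll":0,"jaw":50},
    {"dp":[-110,-180,-40],"roll":0,"jaw":50}
  ]
}}

```text
time_s: 25.48
tcp_pos: [0.5279, 0.0134, 0.2467]
eef_rot: [-179.9, -0.0, -36.3]
contact_force: [0.6, -1.0, -0.6]
gripper_width: 0.0435
gripper_force: 0.0
```

```bash
python3 m.py; python3 - <<'E'
from h import *
from plant import r
im=np.zeros((480,800,3),np.uint8)
for i,(n,x,y) in enumerate((("top",345,155),("scene",215,205))):
    c=r.capture(n);im[:,i*400:i*400+400]=cv2.resize(c["image"][y:y+108,x:x+90],(400,480),interpolation=cv2.INTER_CUBIC)
cv2.imwrite("pics/i.png",im)
E
```

```text
[-0.045  0.161  0.009] [ 0.6 -1.  -0.6] [-179.9   -0.   -36.3] -0.6712 0.04353040356450215 [0.5279 0.0134 0.2467] 25.475
```

View pics/i.png

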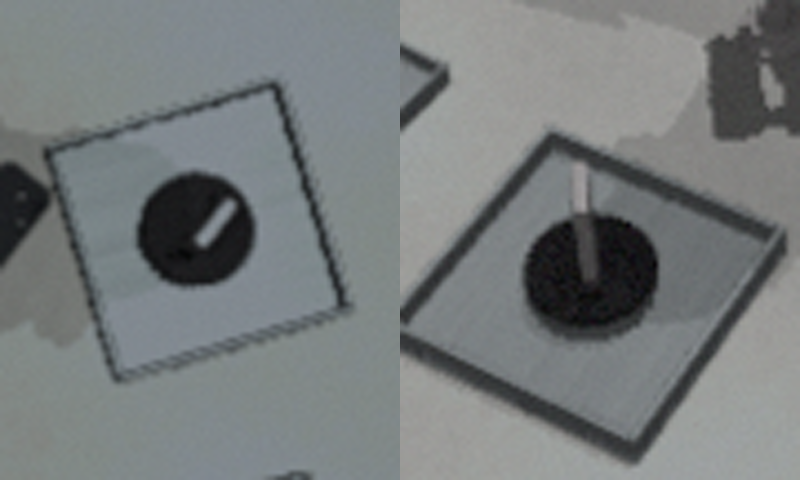

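The cap stands upright at the centre of the tray, at (197,229) in the top view and (590,275) in the scene view. It is released and the arm is clear, so I'll let the arm settle and hand in.

Call:
{"fn": "send_rows", "kwargs": {
  "steps": [
    {"dp":[0,0,0],"roll":0,"jaw":50},
    {"dp":[0,0,0],"roll":0,"jaw":50},
    {"dp":[0,0,0],"roll":0,"jaw":50}
  ]
}}

```text
time_s: 25.95
tcp_pos: [0.5275, 0.0092, 0.2457]
eef_rot: [180.0, 0.0, -36.7]
contact_force: [0.4, -0.4, -0.0]
gripper_width: 0.0441
gripper_force: 0.0
```

```bash
python3 -c "
from plant import r
print(r.close_job())"
```

```text
the job is handed in; nothing more can be done
None
```

The vent cap was unscrewed to its stop, lifted out, set down gently near the centre of the largest tray, upright on its stem, and released; the job is handed in at about 26 s, with no verdict returned.

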